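Blow off a specimen with a two-stage air gun and close its box

ROBOT

A 6-joint arm with a two-finger parallel gripper is mounted at the origin on the work surface. World frame = base frame: x ahead of the robot, y to its left, z up, the work surface at z = 0. Lengths are in m, angles in rad, forces in N, time in s.
With the tool pointing down it reaches from about 0.3 to 0.775 m from the base axis. Payload 14.6 kg.
Tool frame: the origin (TCP) lies at the very end of the fingers, on their centre line; the grasp point (between the pads) lies 19 mm behind it; z points along the fingers, y is the direction in which the jaws open and shut (so a half turn about z gives the same grasp; the last joint's range is limited). The gripper opens to 94 mm and grips with 3 to 60 N. Pads are 16 mm wide; open, the fingers measure 119 mm over their backs; the gripper's body (75 mm by 177 mm) begins 78 mm behind the grasp point.
Start: joints at [-1.216, 0.3, 1.521, -0, 1.321, -0.067], TCP at [0.225, -0.502, 0.205] pointing down, gripper open.
Joint ranges: [-3.03, 3.03], [-0.79, 2.21], [0.23, 2.52], [-1.04, 4.18], [0, 3.07], [-2.55, 2.55]. Speed limits (rad/s): [2.22, 2.22, 2.57, 3.14, 3.14, 3.14].

INTERFACE

Orientations are given as [roll, pitch, yaw] about the fixed x, y, z axes, in that order (R = Rz(yaw) Ry(pitch) Rx(roll)).
In Python, from station import status, camera, ctrl gives the robot as it stands. The module is installed in compiled form; this text tells all that it offers.
- The arm moves only by the shell command python3 -m jog 'ROWS' [FORCE]. ROWS is JSON, a list of rows, each a list of 7 numbers: the shift along the tool's x, y, z each as a share of 1000 mm, from -1 to 1, then the turn, a rotation vector about the tool's x, y, z each as a share of pi/2 rad, from -1 to 1, then the opening, from -1 (shut) to 1 (fully open), so that 0 is half open. A call has 1 to 20 rows; each row is the pose to reach, as a shift and turn from the pose measured when the call began, along the tool's axes at that moment; what a row does not reach only later rows make up. A row lasts 1/10 s, in which the tool goes at most 50 mm and 8.59 degrees, less where a joint would pass 70% of its speed; a pose out of reach is approached as far as the arm can. A call with a number of a shift or a turn outside -1 to 1 is refused whole. A call with a gripper value outside its range is refused whole. The fingers move at their own pace and stop on an object; FORCE is the grip in N (left out, the last holds). Time passes only in rows, so rows that repeat a pose let the fingers close. It gives the time, the measured TCP pose, the force and the opening at its end, in the units of the state.
- status.get_obs(): the state, without advancing time (a new reading comes with each control period).
- camera(name): name is "scene" or "side" or "wrist"; returns a dict with "image" (400x640x3 uint8, red, green, blue), "fx", "fy", "cx", "cy" (pixels), "world_from_camera" (4x4, takes a point from camera to world coordinates). Camera axes: x right, y down, z forward; pixel columns grow to the right and rows downward; lengths in m; the calibration is good to about 2 mm. A picture is of the moment at which its call begins. There is no depth.
- ctrl.hand_in(): hands the job in, once; it reports no verdict.
The state is a dict: "time_s": time; "qpos": joint angles; "joint_vel": joint speeds; "tau": joint torques, N m; "ee_pos": TCP position; "eef_rot": TCP orientation; "force": force on the tool from outside, world axes, zero at the start; "moment": the same for the moment, N m; "grip_width": finger opening in m.
Only numpy, scipy, OpenCV 4.12 (cv2) and the standard library are available. Lean on these libraries where they do the work, as an engineer would, in place of code of your own. Each camera call takes 0.05 s, during which the arm holds its last target.

TASK

Blow the dust off the specimen in the open box with the bench air gun: press its lever down to the pressure point and keep soft air on for about one second, then press on past the pressure point to full air and hold that for about one and a half seconds. Then let the lever spring all the way back and slide the box's cover fully shut, leaving the jar, the beaker and the brush where they are.

Things in the scene. Friction and masses are not known exactly. Their poses are not given: they have to be found in the camera images.
- gun: bench air gun, fixed: blue level tube, 185 mm long, 32 mm thick, axis 100 mm up, along the stand's y, in two black clamps on a blue foot plate (110 x 190 x 12 mm). Origin: on the bench under the tube; z up; the steel nozzle points to -y, over the box's edge. The orange lever on top is hinged at y = -60 mm, z = 124 mm (axis along x) and, free, rises at 0.32 rad towards +y. Only the lever moves.
- lever_pad (a point): centre of the top face of the black pad (32 mm wide, 44 mm along the lever) near the free end of the gun's orange lever: 110 mm from the hinge, 170 mm above the bench when free. Pressed, it swings down in an arc: about 17 mm to the pressure point, then about 15 mm more to a hard stop; it springs back by itself. The point's axes turn with the lever.
- trigger (a joint): first-stage angle of the lever, rad: 0 free, 0.16 at the pressure point (soft air, from 0.10 on); stays near 0.16 through the second stage. At the pad it takes 2 N at first, rising to about 5 N at the pressure point.
- full_stage (a joint): second-stage angle, on the same hinge and added to the first, rad: 0 up to the pressure point, 0.14 at the hard stop (full air from 0.08 on; under 0.03 is still soft air). At the pad it gives way at about 8 N, rising to about 12 N at the stop.
- box: specimen box, fixed: white, 130 mm wide (x), 275 mm long (y), walls 50 mm high, aluminium rails up to 60 mm high along both long sides. Origin: on the bench under the centre of the open compartment (104 x 122 mm inside; a steel dish with a copper disc in it), which lies by the gun's nozzle; z up. From there a closed white deck runs to y = -205 mm; the cover parks on it.
- cover_fin (a point): centre of the yellow upright fin on the cover, 71.5 mm above the bench; axes as the box. Cover: flat blue plate 112 x 132 x 5 mm, top face 55.5 mm up, sliding between the rails. The fin stands on its end away from the compartment: 70 mm wide (box x), 10 mm thick (y), 55 to 87 mm up. Shut, it is at box y = -59 mm; pushing it to box +y (towards the gun) closes the cover.
- cover (a joint): how far the cover is open, m: 0 fully shut against its stop, 0.125 fully open; it needs about 2 to 4 N to slide and stays where it is left.
- jar: bystander: amber jar with white cap, 54 mm across, 75 mm high, standing loose; origin at the centre of its underside
- beaker: bystander: white open beaker, 64 mm across, 80 mm high, standing loose; origin at the centre of its underside
- brush: bystander: bench brush 170 mm long, lying loose along its x axis; origin at the centre of its underside

How it is judged:
On the way, in this order (a step that is already met when the one before it is completed fails the run):
1. with the cover still open, the lever is held at its pressure point (first stage 0.10 rad or more, second stage under 0.03 rad) for 0.5 s (value of joint trigger above 0.1 rad and value of joint full_stage below 0.03 rad and value of joint cover above 0.07 m), for 0.5 s.
2. with the cover still open, the lever is held past the pressure point (second stage 0.08 rad or more) for 0.8 s (value of joint full_stage above 0.08 rad and value of joint cover above 0.07 m), for 0.8 s.
At the end, for the whole second after the job is handed in: The lever has sprung back (first stage under 0.03 rad, second under 0.02 rad) and the cover is shut to within 5 mm (value of joint trigger below 0.03 rad and value of joint full_stage below 0.02 rad and value of joint cover below 0.005 m); the robot touches nothing.
It fails at once if the amber jar is pushed more than 25 mm or tipped over (distance of jar from where it was at the start of the episode above 0.025 m or angle between jar's own z axis and vertical above 0.5 rad).
It fails at once if the white beaker is pushed more than 25 mm or tipped over (distance of beaker from where it was at the start of the episode above 0.025 m or angle between beaker's own z axis and vertical above 0.5 rad).
It fails at once if the brush is pushed more than 25 mm (distance of brush from where it was at the start of the episode above 0.025 m).
It also fails if it takes over 48 s, if anything falls off the work surface, if the arm or the gripper's body presses on something with over 40 N, if the wrist force passes 120 N, or if a joint passes its speed limit or range.

## Working session

There is one attempt and no reset: what is moved stays moved. The work goes in short steps, Python scripts to look and compute and a shell command to move; the robot and the scene stay as the last step left them, time stands still between calls to the robot, and variables do not carry over. Pictures are saved under pics/ and viewed, and the job is handed in when it is done.

```bash
mkdir -p pics
python3 - <<'E'
from station import status,camera
import cv2
print(status.get_obs())
for n in("scene","side","wrist"):
    c=camera(n);cv2.imwrite(f"pics/{n}0.png",c["image"][:,:,::-1]);print(n,c["fx"],c["fy"],c["cx"],c["cy"],c["world_from_camera"].round(3).tolist())
E
```

```text
{'time_s': 0.0, 'qpos': array([-1.21560698e+00,  3.00493867e-01,  1.52158548e+00,  2.04474431e-05,
        1.32067429e+00, -6.65855965e-02]), 'joint_vel': array([-9.02155986e-05, -1.63932347e-03,  6.18355455e-04,  5.26556849e-05,
        7.94081123e-04,  2.43657118e-03]), 'tau': array([-1.38529034e-03, -5.31809950e+01, -3.52738059e+01,  7.07951188e-02,
        2.44329509e-02, -9.33940737e-05]), 'ee_pos': array([ 0.22507877, -0.5015533 ,  0.20487198]), 'eef_rot': array([-3.14043556e+00, -9.70088034e-05,  4.21769818e-01]), 'force': array([-1.14769515, -1.3385793 ,  0.31150773]), 'moment': array([0.02553967, 0.01222956, 0.00107333]), 'grip_width': 0.09384597931088191}
scene 430.48620238666865 430.48620238666865 313.2468803786168 192.0620417935539 [[-0.223, 0.548, -0.806, 1.401], [0.975, 0.132, -0.179, 0.266], [0.008, -0.826, -0.564, 0.707], [0.0, 0.0, 0.0, 1.0]]
side 435.841288523662 435.841288523662 322.76601889184707 201.13712279385265 [[-0.866, -0.309, 0.392, 0.191], [-0.499, 0.517, -0.695, 0.753], [0.013, -0.798, -0.602, 0.713], [0.0, 0.0, 0.0, 1.0]]
wrist 333.5066619949134 333.5066619949134 313.7959417544372 198.1226277601862 [[0.41, -0.875, -0.256, 0.3], [-0.912, -0.394, -0.115, -0.468], [-0.001, 0.281, -0.96, 0.385], [0.0, 0.0, 0.0, 1.0]]
```

View pics/scene0.png

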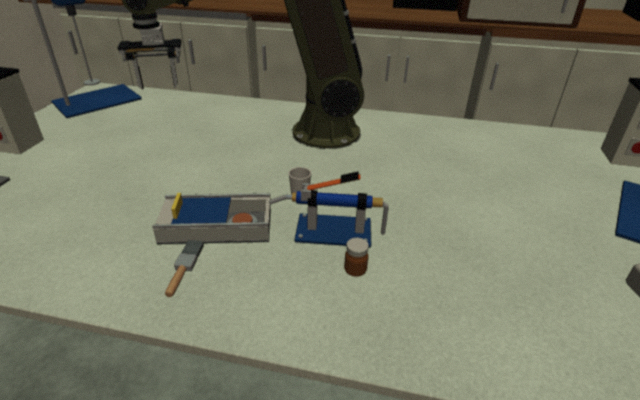

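View pics/side0.png

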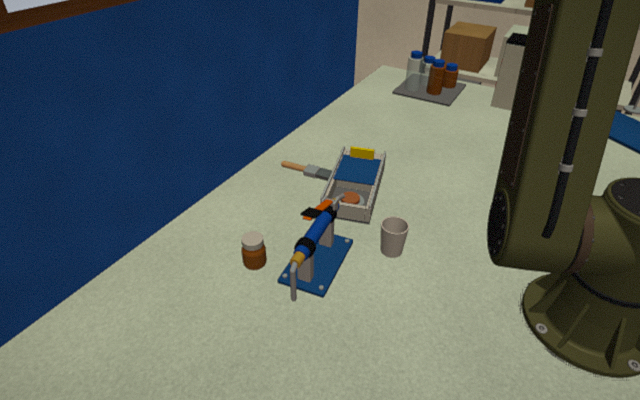

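View pics/wrist0.png

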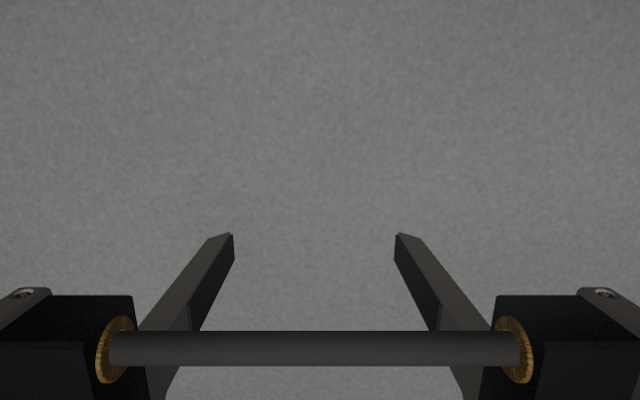

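Run:
```python
import cv2
a=cv2.imread("pics/scene0.png")[150:290,150:400];b=cv2.imread("pics/side0.png")[140:305,230:420]
cv2.imwrite("pics/scene0z.png",cv2.resize(a,None,fx=3.2,fy=3.2,interpolation=cv2.INTER_CUBIC))
cv2.imwrite("pics/side0z.png",cv2.resize(b,None,fx=3.6,fy=3.6,interpolation=cv2.INTER_CUBIC))
```

```text
(no output)
```

View pics/scene0z.png

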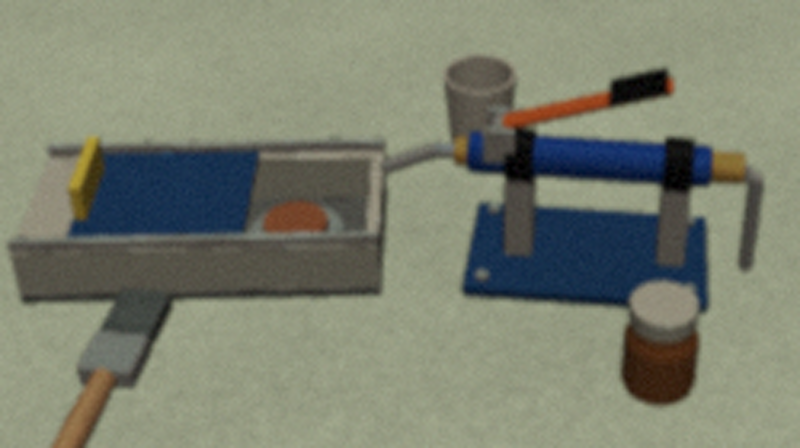

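View pics/side0z.png

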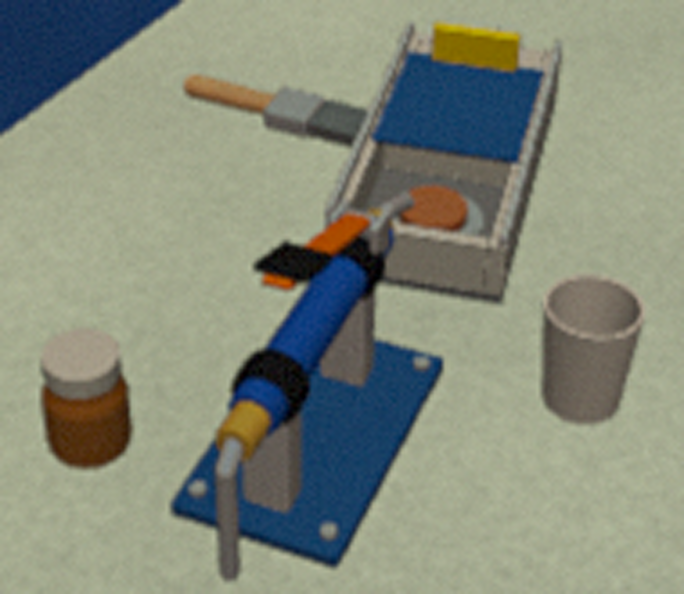

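```bash
cat > h.py <<'E'
import numpy as np,cv2
from station import camera,status
def ray(c,u,v):
    T=np.array(c["world_from_camera"]);d=T[:3,:3]@np.array([(u-c["cx"])/c["fx"],(v-c["cy"])/c["fy"],1]);return T[:3,3],d/np.linalg.norm(d)
def plane(c,u,v,z):
    o,d=ray(c,u,v);return o+d*(z-o[2])/d[2]
def tri(c1,p1,c2,p2):
    o1,d1=ray(c1,*p1);o2,d2=ray(c2,*p2)
    s=np.linalg.lstsq(np.stack([d1,-d2],1),o2-o1,rcond=None)[0]
    a,b=o1+s[0]*d1,o2+s[1]*d2;return (a+b)/2,np.linalg.norm(a-b)
E
python3 - <<'E'
from h import *
np.set_printoptions(precision=4,suppress=True)
S=camera("scene");D=camera("side")
s=lambda x,y:(150+(x+.5)/3.2-.5,150+(y+.5)/3.2-.5)
d=lambda x,y:(230+(x+.5)/3.6-.5,140+(y+.5)/3.6-.5)
for p in[(480,205),(705,217),(466,290)]:print("plate S",plane(S,*s(*p),.012))
for p in[(440,356),(335,558),(175,506)]:print("plate D",plane(D,*d(*p),.012))
print("pad",tri(S,s(640,83),D,d(292,262)),plane(S,*s(640,83),.17),plane(D,*d(292,262),.17))
for n,c,f in(("S",S,0),("D",D,1)):
    h=cv2.cvtColor(c["image"],cv2.COLOR_RGB2HSV);m=cv2.inRange(h,(22,150,90),(32,255,255))
    m[:, :150]=0;m[:130]=0
    m[165:]=0 if f else m[165:]
    k,l,st,ce=cv2.connectedComponentsWithStats(m)
    for i in range(1,k):
        if st[i,4]>25:print(n,st[i],ce[i])
# rails top z=.060
for p in [(50,149),(383,147),(15,240),(380,238)]:print("rail S",plane(S,*s(*p),.06))
for p in [(409,27),(557,45),(335,212),(503,240)]:print("rail D",plane(D,*d(*p),.06))
print("jar",plane(S,*s(664,305),.075),plane(D,*d(80,356),.075))
print("beaker",plane(S,*s(480,78),.08),plane(D,*d(592,305),.08))
E
```

```text
plate S [0.5157 0.033  0.012 ]
plate S [0.4882 0.2175 0.012 ]
plate S [0.6226 0.0493 0.012 ]
plate D [0.5129 0.0364 0.012 ]
plate D [0.4862 0.223  0.012 ]
plate D [0.5886 0.2368 0.012 ]
pad (array([0.5475, 0.1654, 0.1687]), np.float64(0.005061770802307418)) [0.5465 0.1635 0.17  ] [0.5464 0.1703 0.17  ]
S [172 193   8  25  84] [175.3929 204.1786]
D [350 147  24  12 230] [361.8957 152.4783]
rail S [ 0.5855 -0.311   0.06  ]
rail S [ 0.5192 -0.0478  0.06  ]
rail S [ 0.6995 -0.2773  0.06  ]
rail S [ 0.6339 -0.0136  0.06  ]
rail D [ 0.6971 -0.2646  0.06  ]
rail D [ 0.5801 -0.3013  0.06  ]
rail D [ 0.6216 -0.0109  0.06  ]
rail D [ 0.5073 -0.0421  0.06  ]
jar [0.6767 0.2059 0.075 ] [0.6713 0.2122 0.075 ]
beaker [0.4277 0.0112 0.08  ] [0.4211 0.0143 0.08  ]
```

```bash
cat >> h.py <<'E'
from scipy.spatial.transform import Rotation as Ro
def plan(pos,yaw):
    o=status.get_obs();R=Ro.from_euler("xyz",o["eef_rot"]);q=Ro.from_euler("xyz",[np.pi,0,yaw])
    print("shift",np.round(R.inv().apply(np.array(pos)-o["ee_pos"]),4),"turn",np.round((R.inv()*q).as_rotvec()/(np.pi/2),4))
def st():
    o=status.get_obs();print(o["time_s"],o["ee_pos"].round(4),o["eef_rot"].round(3),o["force"].round(2),o["grip_width"])
def gp(p,o,yaw): # world -> local xy
    c,s=np.cos(yaw),np.sin(yaw);d=np.array(p)[:2]-o;return np.array([c*d[0]+s*d[1],-s*d[0]+c*d[1]])
def gw(p,o,yaw):
    c,s=np.cos(yaw),np.sin(yaw);return np.array([o[0]+c*p[0]-s*p[1],o[1]+s*p[0]+c*p[1]])
E
python3 -c "
from h import *
plan([.62,-.26,.28],1.77)"
```

```text
shift [ 0.4592 -0.0589 -0.0748] turn [-3.000e-04 -2.000e-04 -8.583e-01]
```

```bash
python3 -m jog '[[0.46,-0.06,-0.075,0,0,-0.858,-1],[0.46,-0.06,-0.075,0,0,-0.858,-1],[0.46,-0.06,-0.075,0,0,-0.858,-1],[0.46,-0.06,-0.075,0,0,-0.858,-1],[0.46,-0.06,-0.075,0,0,-0.858,-1],[0.46,-0.06,-0.075,0,0,-0.858,-1],[0.46,-0.06,-0.075,0,0,-0.858,-1],[0.46,-0.06,-0.075,0,0,-0.858,-1],[0.46,-0.06,-0.075,0,0,-0.858,-1],[0.46,-0.06,-0.075,0,0,-0.858,-1],[0.46,-0.06,-0.075,0,0,-0.858,-1],[0.46,-0.06,-0.075,0,0,-0.858,-1],[0.46,-0.06,-0.075,0,0,-0.858,-1],[0.46,-0.06,-0.075,0,0,-0.858,-1]]'
python3 -c "
from h import *
c=camera('wrist');cv2.imwrite('pics/w1.png',c['image'][:,:,::-1]);st();plan([.57,.06,.29],1.72)"
```

```text
time_s: 1.65
ee_pos: [0.6194, -0.2596, 0.2804]
eef_rot: [-3.142, -0.0, 1.768]
force: [-0.4, -0.4, -0.7]
grip_width: 0.0003
1.7 [ 0.6196 -0.2595  0.2805] [ 3.142 -0.     1.768] [-0.16 -0.04  0.01] 0.0005215172326824494
shift [ 0.323   0.014  -0.0094] turn [ 0.     -0.0002  0.0306]
```

View pics/w1.png

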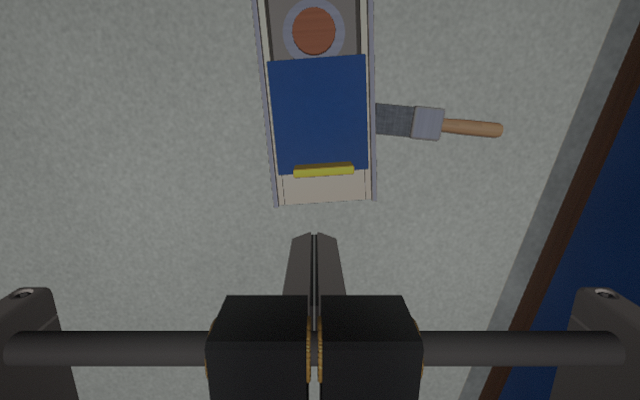

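Run:
```python
from h import *
c=camera("wrist");im=c["image"]
h=cv2.cvtColor(im,cv2.COLOR_RGB2HSV)
m=cv2.inRange(h,(22,120,60),(34,255,255));k,l,s,ce=cv2.connectedComponentsWithStats(m)
i=1+s[1:,4].argmax();print(s[i],ce[i])
ys,xs=np.where(l==i)
# lower edge points per column
pts=[(x,ys[xs==x].max()+.5) for x in range(xs.min()+2,xs.max()-1)]
W=np.array([plane(c,*p,.087)[:2] for p in pts])
d=W[-1]-W[0];print("back top edge",W[0],W[-1],np.linalg.norm(d),"yaw",np.arctan2(d[1],d[0]))
print("mid",W.mean(0), "colour px",W.shape)
m=cv2.inRange(h,(105,120,40),(125,255,255));m[:,450:]=0;k,l,s,ce=cv2.connectedComponentsWithStats(m);i=1+s[1:,4].argmax()
print(s[i]);r=cv2.minAreaRect(np.argwhere(l==i)[:,::-1].astype(np.float32));B=cv2.boxPoints(r)
for p in B:print(p,plane(c,*p,.0555)[:2])
for p in[(257,0),(278,207),(374,0),(373,200)]:print("rail",plane(c,*p,.06)[:2])
```

```text
[293 162  61  16 668] [322.92215569 169.51347305]
back top edge [ 0.59894136 -0.26597995] [ 0.6607611  -0.24880274] 0.06416180695719728 yaw 0.2710228857493826
mid [ 0.62981311 -0.25704119] colour px (57, 2)
[  267    54   101   121 10108]
[266.8683   61.32497] [ 0.54313023 -0.14762979]
[363.97546  53.68732] [ 0.64867105 -0.11826564]
[372.91736 167.37729] [ 0.69036309 -0.24192488]
[275.81018 175.01494] [ 0.57472799 -0.27493817]
rail [ 0.52388718 -0.09003635]
rail [ 0.58456521 -0.3139437 ]
rail [ 0.64601233 -0.06544292]
rail [ 0.69969626 -0.2814505 ]
```

```bash
python3 -m jog '[[0.323,0.014,-0.01,0,0,0.03,-1],[0.323,0.014,-0.01,0,0,0.03,-1],[0.323,0.014,-0.01,0,0,0.03,-1],[0.323,0.014,-0.01,0,0,0.03,-1],[0.323,0.014,-0.01,0,0,0.03,-1],[0.323,0.014,-0.01,0,0,0.03,-1],[0.323,0.014,-0.01,0,0,0.03,-1],[0.323,0.014,-0.01,0,0,0.03,-1],[0.323,0.014,-0.01,0,0,0.03,-1]]'
python3 -c "
from h import *
c=camera('wrist');cv2.imwrite('pics/w2.png',c['image'][:,:,::-1]);st()"
```

```text
time_s: 2.65
ee_pos: [0.57, 0.0597, 0.2908]
eef_rot: [3.141, -0.0, 1.722]
force: [1.2, 0.6, 0.4]
grip_width: 0.0001
2.7 [0.5701 0.0591 0.2906] [ 3.141 -0.     1.72 ] [ 0.4  -0.67  0.11] 1.2616238794964287e-05
```

View pics/w2.png

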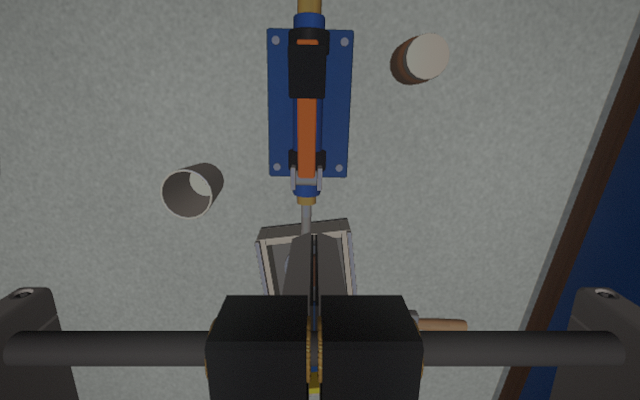

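Run:
```python
from h import *
c=camera("wrist")
n=plane(c,307.5,97.5,.163);f=plane(c,308,45.5,.177);print(n,f,np.linalg.norm(n-f),(n+f)/2)
print("width",plane(c,289,97.5,.163)-plane(c,326,97.5,.163))
C=[plane(c,*p,.012)[:2] for p in[(267,29),(354,30),(347.5,177),(271,177)]];print(C,np.mean(C,0))
d=(C[0]+C[1]-C[2]-C[3]);yaw=np.arctan2(-d[0],d[1]);print("yaw",yaw,gw([0,.0406],np.mean(C,0),yaw))
p=(n+f)/2;plan([p[0],p[1],.19],yaw+np.pi/2)
```

```text
[0.55182069 0.14211916 0.163     ] [0.54664182 0.18190704 0.177     ] 0.04249583225997299 [0.54923126 0.1620131  0.17      ]
width [-0.03226292 -0.00489876  0.        ]
[array([0.48741937, 0.2161209 ]), array([0.59482928, 0.23131123]), array([0.62026318, 0.04537689]), array([0.5139281 , 0.02926486])] [0.55410998 0.13051847]
yaw 0.1384433392840109 [0.54850712 0.17073001]
shift [ 0.1052 -0.0054  0.1006] turn [ 0.     -0.0001  0.0067]
```

```bash
python3 -m jog '[[0.109,-0.006,0.05,0,0,0.007,-1],[0.109,-0.006,0.05,0,0,0.007,-1],[0.109,-0.006,0.05,0,0,0.007,-1],[0.109,-0.006,0.08,0,0,0.007,-1],[0.109,-0.006,0.1,0,0,0.007,-1],[0.109,-0.006,0.1,0,0,0.007,-1],[0.109,-0.006,0.105,0,0,0.007,-1],[0.109,-0.006,0.105,0,0,0.007,-1]]'
python3 -c "
from h import *
c=camera('side');cv2.imwrite('pics/d3.png',cv2.resize(c['image'][140:305,230:420,::-1],None,fx=3.6,fy=3.6));st()"
```

```text
time_s: 3.55
ee_pos: [0.5485, 0.1652, 0.1861]
eef_rot: [3.141, -0.0, 1.708]
force: [0.7, 0.4, -0.5]
grip_width: 0.0003
3.6 [0.5485 0.1653 0.1864] [ 3.14  -0.     1.708] [-0.13  0.56  0.81] 0.0009278579693647426
```

View pics/d3.png

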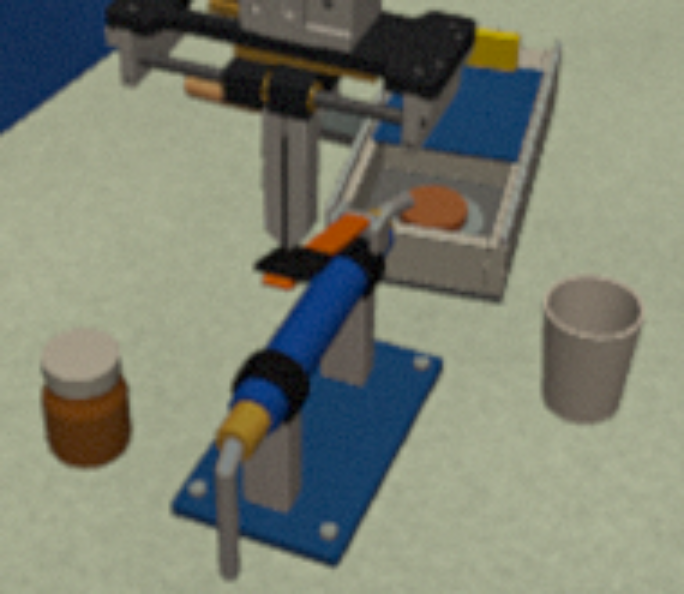

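```bash
python3 -m jog '[[0,0,0.008,0,0,0,-1],[0,0,0.012,0,0,0,-1],[0,0,0.015,0,0,0,-1],[0,0,0.015,0,0,0,-1]]'; python3 -m jog '[[0,0,0.003,0,0,0,-1],[0,0,0.006,0,0,0,-1],[0,0,0.009,0,0,0,-1],[0,0,0.009,0,0,0,-1]]'
```

```text
time_s: 4.0
ee_pos: [0.5485, 0.1654, 0.1712]
eef_rot: [3.141, -0.0, 1.708]
force: [0.0, 0.8, 1.4]
grip_width: 0.0004
time_s: 4.4
ee_pos: [0.5484, 0.1654, 0.1618]
eef_rot: [3.141, -0.0, 1.708]
force: [0.3, 1.8, 3.2]
grip_width: 0.0007
```

```bash
python3 -m jog '[[0,0,0.003,0,0,0,-1],[0,0,0.006,0,0,0,-1],[0,0,0.006,0,0,0,-1]]'; python3 -c "
from h import *
for i in range(4):
  c=camera('scene');st()
cv2.imwrite('pics/s4.png',cv2.resize(c['image'][150:290,150:400,::-1],None,fx=3.2,fy=3.2))"
```

```text
time_s: 4.7
ee_pos: [0.5483, 0.1655, 0.1555]
eef_rot: [3.141, -0.0, 1.708]
force: [-0.1, 2.6, 4.0]
grip_width: 0.0004
4.75 [0.5484 0.1655 0.1557] [ 3.141 -0.     1.708] [-0.01  0.68  3.85] 0.0004933889227055753
4.8 [0.5485 0.1654 0.1559] [ 3.141 -0.     1.708] [0.46 1.98 4.43] 0.00022636314551438203
4.85 [0.5485 0.1654 0.156 ] [ 3.141 -0.     1.708] [0.41 2.72 3.94] 0.00031094585155398696
4.9 [0.5485 0.1654 0.156 ] [ 3.141 -0.     1.708] [0.6  1.1  4.65] 0.00032912664317251845
```

View pics/s4.png

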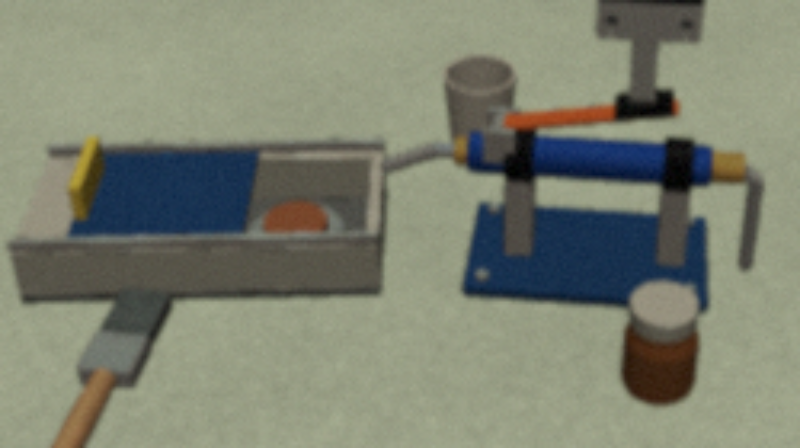

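```bash
python3 -m jog '[[0,0,0.001,0,0,0,-1],[0,0,0.001,0,0,0,-1],[0,0,0.001,0,0,0,-1],[0,0,0.001,0,0,0,-1],[0,0,0.001,0,0,0,-1],[0,0,0.001,0,0,0,-1],[0,0,0.001,0,0,0,-1]]'
```

```text
time_s: 5.6
ee_pos: [0.5485, 0.1654, 0.155]
eef_rot: [3.141, -0.0, 1.708]
force: [-0.4, 3.3, 4.0]
grip_width: 0.0005
```

```bash
python3 -m jog '[[0,0,0.005,0,0,0,-1],[0,0,0.01,0,0,0,-1],[0,0,0.014,0,0,0,-1],[0,0,0.014,0,0,0,-1]]'; python3 -c "
from h import *
for i in range(4):
  c=camera('scene');st()
cv2.imwrite('pics/s5.png',cv2.resize(c['image'][150:290,150:400,::-1],None,fx=3.2,fy=3.2))"
```

```text
time_s: 6.0
ee_pos: [0.5487, 0.1663, 0.1415]
eef_rot: [3.139, -0.002, 1.708]
force: [-1.8, 6.5, 12.6]
grip_width: 0.0004
6.05 [0.5488 0.1663 0.1417] [ 3.139e+00 -2.000e-03  1.708e+00] [-0.53  6.77 12.32] 9.025523959068347e-05
6.1 [0.5489 0.1662 0.1419] [ 3.139e+00 -2.000e-03  1.708e+00] [-0.67  6.13 12.17] 0.0006096262630047348
6.15 [0.5489 0.1662 0.142 ] [ 3.139e+00 -2.000e-03  1.708e+00] [-1.81  6.41 11.69] 0.0006004531554650822
6.2 [0.5489 0.1662 0.142 ] [ 3.139e+00 -2.000e-03  1.708e+00] [-1.65  6.64 11.91] 0.0003478724755857798
```

View pics/s5.png

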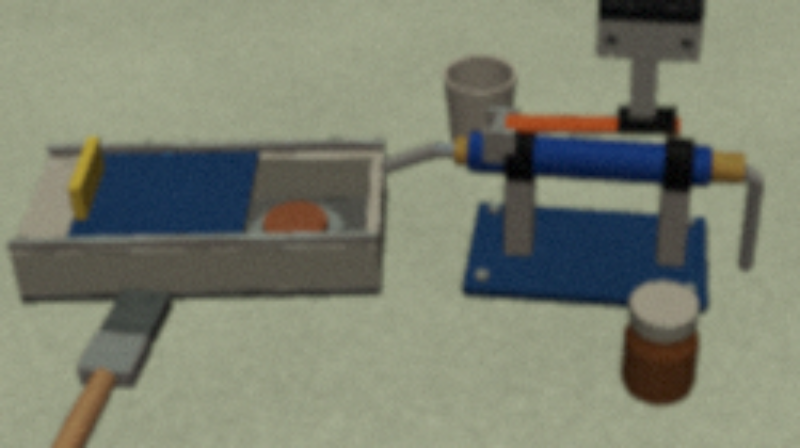

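```bash
python3 -m jog '[[0,0,0.001,0,0,0,-1],[0,0,0.001,0,0,0,-1],[0,0,0.001,0,0,0,-1],[0,0,0.001,0,0,0,-1],[0,0,0.001,0,0,0,-1],[0,0,0.001,0,0,0,-1],[0,0,0.001,0,0,0,-1],[0,0,0.001,0,0,0,-1],[0,0,0.001,0,0,0,-1],[0,0,0.001,0,0,0,-1],[0,0,0.001,0,0,0,-1],[0,0,0.001,0,0,0,-1]]'
python3 -m jog '[[0,0,-0.02,0,0,0,-1],[0,0,-0.04,0,0,0,-1],[0,0,-0.08,0,0,0,-1],[0,0,-0.12,0,0,0,-1],[0,0,-0.14,0,0,0,-1],[0,0,-0.14,0,0,0,-1],[0,0,-0.14,0,0,0,-1]]'
python3 - <<'E'
from h import *
c=camera('side');cv2.imwrite('pics/d6.png',cv2.resize(c['image'][140:305,230:420,::-1],None,fx=3.6,fy=3.6));st()
y=.257
# behind fin by 40 mm from back face incl. 8 mm half finger
b=np.array([.630,-.257]);u=np.array([-np.sin(y),np.cos(y)])
p=b-u*.030;print(p);plan([p[0],p[1],.28],y+np.pi/2)
E
```

```text
time_s: 7.4
ee_pos: [0.5492, 0.1664, 0.1419]
eef_rot: [3.137, -0.002, 1.708]
force: [-1.5, 2.7, 12.6]
grip_width: 0.0004
time_s: 8.1
ee_pos: [0.5484, 0.1657, 0.2805]
eef_rot: [3.139, -0.001, 1.708]
force: [0.8, 0.3, -0.0]
grip_width: 0.0004
8.15 [0.5483 0.1658 0.28  ] [ 3.140e+00 -1.000e-03  1.708e+00] [ 0.35  0.19 -0.36] 0.0007397756291620926
[ 0.63762541 -0.28601471]
shift [-0.4598  0.0266 -0.0006] turn [ 0.001  -0.0008 -0.0761]
```

View pics/d6.png

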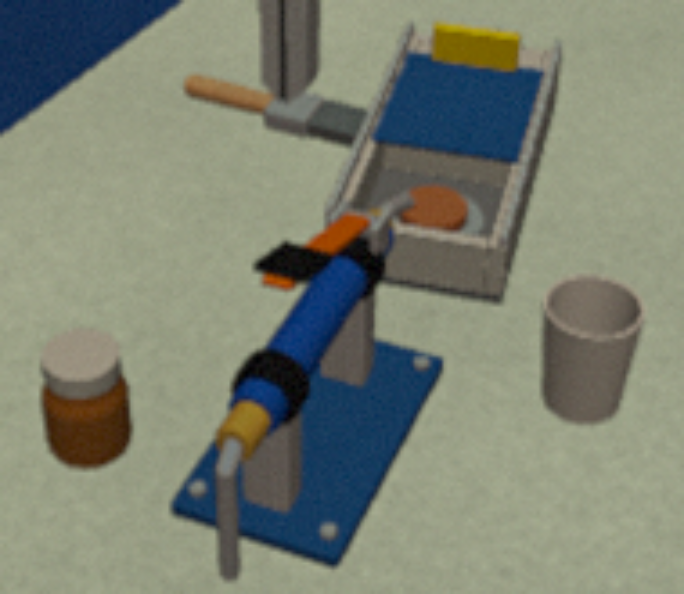

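The lever has sprung back: the pad is again at (292, 262) in the zoomed picture. Next I go behind the fin.

```bash
python3 -m jog '[[-0.46,0.027,0,0,0,-0.076,-1],[-0.46,0.027,0,0,0,-0.076,-1],[-0.46,0.027,0,0,0,-0.076,-1],[-0.46,0.027,0,0,0,-0.076,-1],[-0.46,0.027,0,0,0,-0.076,-1],[-0.46,0.027,0,0,0,-0.076,-1],[-0.46,0.027,0,0,0,-0.076,-1],[-0.46,0.027,0,0,0,-0.076,-1],[-0.46,0.027,0,0,0,-0.076,-1],[-0.46,0.027,0,0,0,-0.076,-1],[-0.46,0.027,0,0,0,-0.076,-1],[-0.46,0.027,0,0,0,-0.076,-1]]'
python3 -m jog '[[0,0,0.05,0,0,0,-1],[0,0,0.1,0,0,0,-1],[0,0,0.15,0,0,0,-1],[0,0,0.18,0,0,0,-1],[0,0,0.18,0,0,0,-1],[0,0,0.18,0,0,0,-1]]'
python3 - <<'E'
from h import *
for n in("scene","wrist","side"):
    c=camera(n);im=c['image'][:,:,::-1]
    if n=="scene":im=cv2.resize(im[130:270,110:310],None,fx=3.5,fy=3.5)
    if n=="side":im=cv2.resize(im[110:250,290:430],None,fx=3.5,fy=3.5)
    cv2.imwrite(f'pics/{n}7.png',im)
st()
E
```

```text
time_s: 9.35
ee_pos: [0.638, -0.2851, 0.2782]
eef_rot: [3.141, -0.003, 1.828]
force: [0.1, 0.1, 0.5]
grip_width: 0.0004
time_s: 9.95
ee_pos: [0.6386, -0.2836, 0.0999]
eef_rot: [3.14, -0.002, 1.83]
force: [0.2, -0.6, -0.0]
grip_width: 0.0006
10.1 [ 0.639  -0.2846  0.1012] [3.138 0.    1.829] [ 0.13 -0.51  0.66] 0.0008410063822919864
```

View pics/scene7.png

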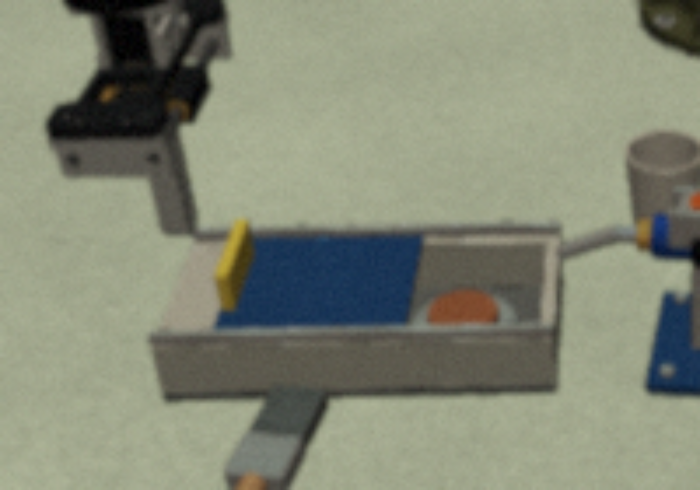

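View pics/wrist7.png

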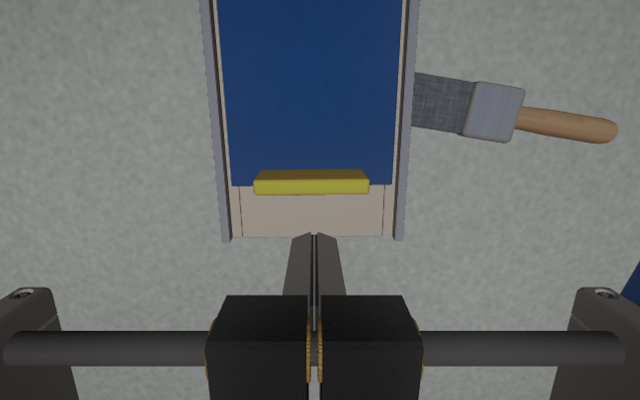

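View pics/side7.png

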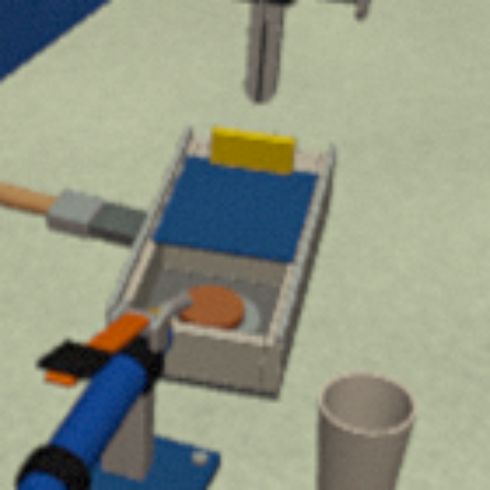

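Run:
```python
from h import *
c=camera("wrist")
h=cv2.cvtColor(c["image"],cv2.COLOR_RGB2HSV)
m=cv2.inRange(h,(22,120,60),(34,255,255));k,l,s,ce=cv2.connectedComponentsWithStats(m)
i=1+s[1:,4].argmax();x,y,w,hh=s[i][:4];print(s[i])
A=plane(c,x,y+hh-.5,.087);B=plane(c,x+w,y+hh-.5,.087);print(A,B,np.linalg.norm(A-B))
o=status.get_obs();R=Ro.from_euler("xyz",o["eef_rot"]);print(R.inv().apply((A+B)/2-o["ee_pos"]),o["ee_pos"])
rl=plane(c,227,241,.06);rr=plane(c,400,240,.06);e=(rl+rr)/2;print(rl,rr,np.linalg.norm(rl-rr),R.inv().apply(e-o["ee_pos"]))
```

```text
[ 254  169  116   25 2693]
[ 0.59666288 -0.2662172   0.087     ] [ 0.66433186 -0.24838115  0.087     ] 0.06998011456297913
[ 0.02862636 -0.0010424   0.0137722 ] [ 0.6387628  -0.28472847  0.10076755]
[ 0.58249156 -0.31427821  0.06      ] [ 0.70225245 -0.28200263  0.06      ] 0.12403379995450703 [-1.38998394e-02 -4.91130568e-05  4.07638528e-02]
```

```bash
python3 -m jog '[[0,0,0.033,0,0,0,-1],[0,0,0.033,0,0,0,-1],[0.01,0,0.033,0,0,0,-1],[0.018,0,0.033,0,0,0,-1],[0.023,0,0.033,0,0,0,-1],[0.03,0,0.033,0,0,0,-1],[0.038,0,0.033,0,0,0,-1],[0.046,0,0.033,0,0,0,-1],[0.054,0,0.033,0,0,0,-1],[0.062,0,0.033,0,0,0,-1],[0.07,0,0.033,0,0,0,-1],[0.07,0,0.033,0,0,0,-1]]'
python3 -c "
from h import *
c=camera('wrist');cv2.imwrite('pics/w8.png',c['image'][:,:,::-1]);st()"
```

```text
time_s: 11.35
ee_pos: [0.6208, -0.2157, 0.0676]
eef_rot: [3.139, -0.001, 1.829]
force: [0.6, -0.1, 1.0]
grip_width: 0.0005
11.4 [ 0.6209 -0.2162  0.0676] [ 3.139e+00 -1.000e-03  1.829e+00] [-0.19  0.44  0.69] 0.0007706046367009489
```

View pics/w8.png

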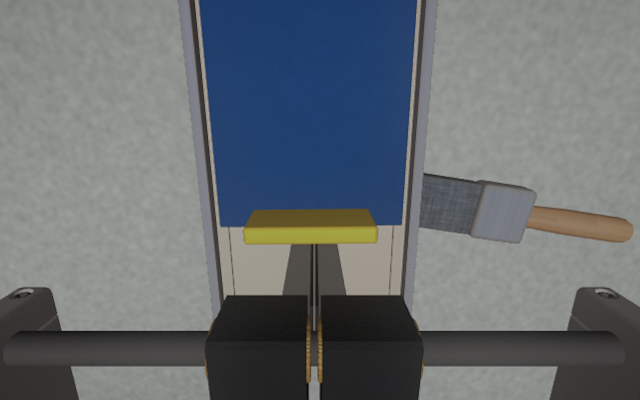

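```bash
python3 -m jog '[[0.008,0,0,0,0,0,-1],[0.016,0,0,0,0,0,-1],[0.024,0,0,0,0,0,-1],[0.032,0,0,0,0,0,-1],[0.038,0,0,0,0,0,-1],[0.042,0,0,0,0,0,-1],[0.042,0,0,0,0,0,-1]]'
python3 -m jog '[[0.002,0,0,0,0,0,-1],[0.004,0,0,0,0,0,-1],[0.005,0,0,0,0,0,-1]]'
```

```text
time_s: 12.1
ee_pos: [0.6101, -0.1749, 0.0676]
eef_rot: [3.139, -0.001, 1.83]
force: [0.2, 0.5, -0.2]
grip_width: 0.0007
time_s: 12.4
ee_pos: [0.6093, -0.1714, 0.0678]
eef_rot: [3.138, 0.001, 1.829]
force: [3.6, -14.7, -4.3]
grip_width: 0.0003
```

```bash
python3 -m jog '[[0.003,0,0,0,0,0,-1],[0.003,0,0,0,0,0,-1]]'
python3 -m jog '[[-0.015,0,0,0,0,0,-1],[-0.03,0,0,0,0,0,-1],[-0.03,0,-0.05,0,0,0,-1],[-0.03,0,-0.1,0,0,0,-1],[-0.05,0,-0.15,0,0,0,-1],[-0.08,0,-0.17,0,0,0,-1],[-0.08,0,-0.17,0,0,0,-1],[-0.08,0,-0.17,0,0,0,-1]]'
python3 - <<'E'
from h import *
for n in("scene","wrist","side"):
    c=camera(n);im=c['image'][:,:,::-1]
    if n=="scene":im=cv2.resize(im[150:290,150:400],None,fx=3.2,fy=3.2)
    if n=="side":im=cv2.resize(im[140:305,230:420],None,fx=3.6,fy=3.6)
    cv2.imwrite(f'pics/{n}9.png',im)
    if n=="wrist":
        h=cv2.cvtColor(c["image"],cv2.COLOR_RGB2HSV)
        m=cv2.inRange(h,(22,120,60),(34,255,255));k,l,s,ce=cv2.connectedComponentsWithStats(m)
        i=1+s[1:,4].argmax();x,y,w,hh=s[i][:4]
        A=plane(c,x,y+hh-.5,.087);B=plane(c,x+w,y+hh-.5,.087);M=((A+B)/2)[:2];print(s[i],M)
        e=np.array([.6424,-.2981]);print("back face from deck end",np.linalg.norm(M-e),"expect .141")
st()
E
```

```text
time_s: 12.6
ee_pos: [0.6092, -0.1714, 0.0679]
eef_rot: [3.136, 0.007, 1.828]
force: [6.9, -20.1, -7.1]
grip_width: 0.0004
time_s: 13.4
ee_pos: [0.6283, -0.2484, 0.2377]
eef_rot: [3.137, 0.006, 1.827]
force: [-0.8, 0.4, -0.6]
grip_width: 0.0
[275  82  74  12 775] [ 0.60455716 -0.16297995]
back face from deck end 0.14031930610901228 expect .141
13.55 [ 0.6281 -0.2471  0.237 ] [3.138 0.005 1.829] [-0.3   0.22  0.07] 0.0004434011588555513
```

View pics/scene9.png

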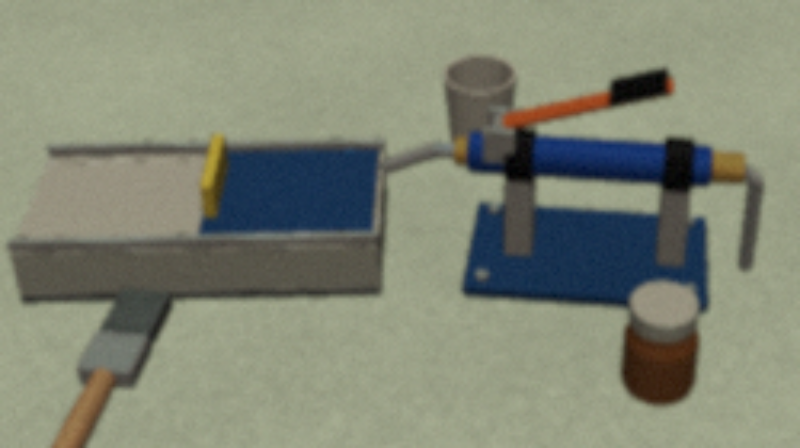

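View pics/side9.png

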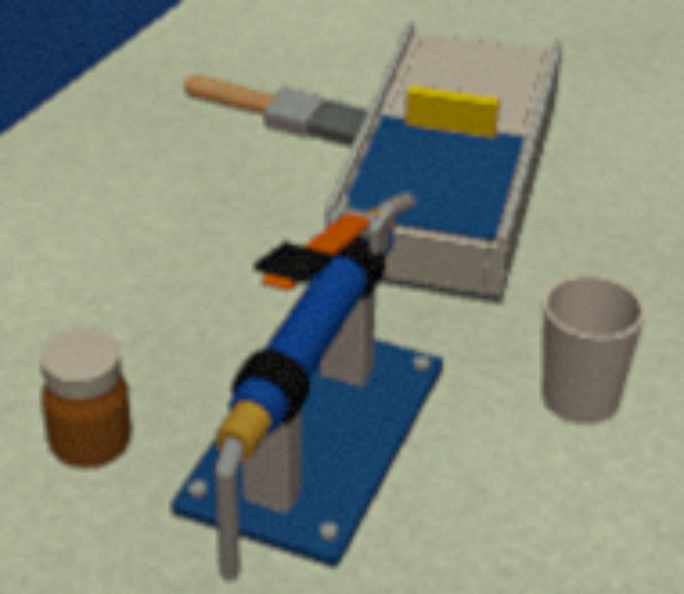

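View pics/wrist9.png

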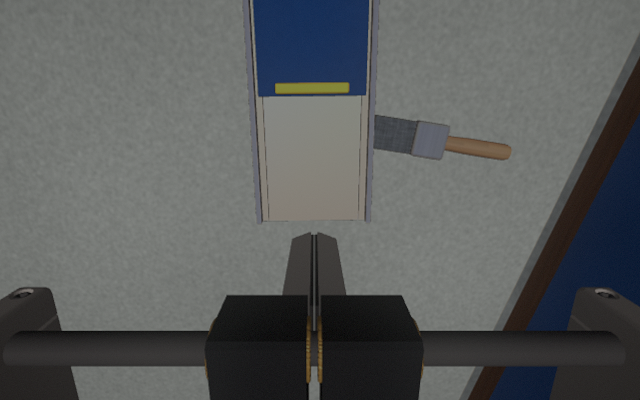

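The cover is shut: it covers the whole compartment up to the end wall, and its position didn't change when the push rose to 20 N. The lever is up, and the jar, beaker and brush haven't moved. I'm handing it in.

```bash
python3 -c "
from station import ctrl
print(ctrl.hand_in())"
```

```text
the job is handed in; nothing more can be done
None
```

The job is done and handed in after about 13.6 s of the 48 s allowed; `hand_in` gave no verdict.

- **Soft air:** I pressed the pad about 17 mm with the closed fingertips, at about 4 to 5 N, and held it for about 1 s. The pictures put the first stage at roughly 0.13 rad; I had no direct reading of the joint.
- **Full air:** I pressed on until the lever stopped moving at about 12 N and looked nearly level. I held that for about 1.5 s, then lifted off. The last pictures show the lever fully back up.
- **Cover:** I pushed the fin about 99 mm until the cover stopped. Raising the push to about 20 N moved it no further. The fin's back face is 140 mm from the deck's end, where 141 mm is expected when shut, and the cover reaches the end wall in the pictures.
- **Bystanders and arm:** The jar, beaker and brush look unmoved. The arm ended clear of everything, with near-zero force.

One disagreement: the pad's position along the lever differed by about 8 mm between two ways of measuring it. I aimed between them, and the press landed well on the pad.

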